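Offer a sample reader's cover up to its hinge

ROBOT

A 7-joint arm with a two-finger parallel gripper is mounted at the origin on the work surface. World frame = base frame: x ahead of the robot, y to its left, z up, the work surface at z = 0. Lengths are in m, angles in rad, forces in N, time in s.
With the tool pointing down it reaches from about 0.4 to 0.925 m from the base axis. Payload 5.6 kg.
Tool frame: the origin (TCP) lies on the centre line of the jaws, within the pads' length; the fingertips stand 19 mm ahead of it and the grasp point (between the pads) is the TCP; z points along the fingers, y is the direction in which the jaws open and shut (so a half turn about z gives the same grasp; the last joint's range is limited). The gripper opens to 85 mm and grips with 20 to 120 N. Pads are 22 mm wide; open, the fingers measure 114 mm over their backs; the gripper's body (76 mm by 85 mm) begins 54 mm behind the grasp point. The pads swing forward as they close: fully open they stand 13 mm farther back than shut.
Start: joints at [-1.275, 0.468, -0.012, 1.603, 0.006, 1.071, -0.056], TCP at [0.216, 0.613, 0.25] pointing down, gripper open.
Joint ranges: [-2.53, 2.53], [-0.31, 2.02], [-1.57, 1.55], [0.28, 2.44], [-1.29, 4.43], [0.15, 1.84], [-2.92, 2.92]. Speed limits (rad/s): [2.57, 2.57, 3.14, 3.14, 3.14, 3.14, 3.14].

INTERFACE

Orientations are given as a unit quaternion [w, x, y, z].
In Python, from workcell import env gives the robot as it stands. Calls block until the motion is done:
- env.goto(position, orientation): joint-space move of the TCP to a pose.
- env.movel(position, attitude=None, rate=0.15, max_force=None): straight line of the TCP; attitude=None keeps the orientation; rate is the mean speed in m/s. With max_force (N) it stops when the force on the tool has changed by that much, and returns True; else False.
- env.set_joints(angles): joint-space move.
- env.move_gripper(opening): opening from 0.0 (shut) to 1.0 (fully open); the grip force is fixed at half the most; returns when the fingers have stopped.
- env.pause(seconds).
- env.inverse_kinematics(position, orientation): joint angles nearest the present ones, or None.
- env.get_image(name): name is "scene" or "side" or "wrist"; returns the picture (384x512x3 uint8, red, green, blue); there is no depth.
- env.camera_params(name): a dict with "fx", "fy", "cx", "cy" (pixels), "R" (3x3) and "t" (3): a world point X has camera coordinates R X + t. Camera axes: x right, y down, z forward; pixel columns grow to the right and rows downward; lengths in m; the calibration is good to about 2 mm. A picture is of the moment at which its call begins: read the wrist's pose just before it. camera_params takes no time and is no camera call; for the wrist camera it gives the pose at the moment of the call.
A pose or a line that the arm cannot do raises env.MotionError and nothing moves.
- env.close_job(): hands the job in, once; it reports no verdict.
Readings, each from a call of its own:
- env.read_time(): time.
- env.read_qpos(): joint angles.
- env.read_qvel(): joint speeds.
- env.read_joint_torque(): joint torques, N m.
- env.read_tool_pos(): TCP position.
- env.read_ee_rot(): TCP orientation.
- env.read_contact_force(): force on the tool from outside, world axes, zero at the start.
- env.read_wrist_torque(): the same for the moment, N m.
- env.read_opening(): opening from 0.0 (shut) to 1.0 (fully open).
Only numpy, scipy, OpenCV 4.12 (cv2) and the standard library are available. Lean on these libraries where they do the work, as an engineer would, in place of code of your own. Each camera call takes 0.05 s, during which the arm holds its last target. There are 200 camera calls.

TASK

Take hold of the red cover by its black tab, lift it up and off the hook of the steel stand, and bring it upright to the cream sample reader, its steel knuckle down between the reader's two steel hinge knuckles, so that the three holes line up and a colleague could push the hinge pin straight through. Finish while still holding it there: do not let go, with the gripper alone carrying the cover and the cover neither resting on nor pushed against the reader. Leave the other things on the bench where they are.

Things in the scene. Friction and masses are not known exactly. Their poses are not given: they have to be found in the camera images.
- stand: Steel stand fixed to the bench, foot 120 x 130 x 10 mm. Origin on the bench under the middle of its hook; z up, x points from the hook's open end towards the post. Post at x = 38 to 50 mm, 40 mm wide, 140 mm tall. Nothing of the stand is higher than 150 mm. The cover comes off when raised 10 to 22 mm (16 is the middle), then moved along the stand's -x until its slot is past the lip.
- hook (a point): Middle of the top of the hook, 140 mm above the bench; axes as the stand's. The hook is a level flat prong 34 mm wide (y), 6 mm thick, from the post to x = -41 mm; at that open end a lip (x = -41 to -35 mm) stands 10 mm above the prong's top.
- cover_grip (a point): Grip point of the black tab atop the loose red cover (about 0.18 kg, rigid, hangs upright); tab 12 mm thick (x), 36 wide (y), from 34 mm below this point to 20 above. z points up the cover, y along its knuckle, x through its thickness; both faces are alike and either may face forward. Under the tab, to 118 mm below this point, a panel 8 mm thick, 120 wide. Hanging, it is 46 mm above the prong.
- cover_slot (a point): Centre of the window in the cover by which it hangs on the hook, 60 mm straight below cover_grip; window 50 mm wide (y) by 28 mm tall (z), right through the 8 mm panel.
- cover_knuckle (a point): Centre of the cover's steel knuckle, on the axis of its hole, 140 mm straight below cover_grip. The knuckle is a tube along y, 38 mm long, 24 mm outside, 13 mm hole. Axes as cover_grip.
- hinge (a point): Midway between the reader's two fixed steel knuckles, on the axis of their holes, 75 mm above the bench; y along that axis, z up, x from the sample well (robot's side) across the hinge. Each knuckle is a tube along y, 24 mm outside, 13 mm hole, at y = 23 to 49 and -23 to -49 mm: between them a gap 46 mm wide, open upward, its floor (the deck) 20 mm below this point.
- reader: Cream sample reader, fixed to the bench, 170 x 210 mm, deck 55 mm high, reaching from 120 mm in front of the hinge (-x) to 50 mm behind it. Origin on the bench under the hinge's middle; axes as hinge.
- reagent: Bystander: amber reagent bottle, 52 mm wide, 110 mm tall; origin at its foot.
- jar: Bystander: sample jar with yellow cap, 48 mm wide, 65 mm tall; origin at its foot.
- dish: Bystander: empty steel dish 120 x 80 x 22 mm; origin under its centre.
- screwdriver: Bystander: screwdriver 180 mm long lying along its x; origin at its underside.
- tissues: Bystander: green tissue box 120 x 220 x 85 mm; origin under its centre.
- cup: Bystander: white mug 72 mm wide, 85 mm tall; origin at its foot.
- pin: Bystander: steel hinge pin 8 mm thick, about 120 mm long with a square head, lying along its x; origin at its underside. It is not used now.

How it is judged:
On the way:
1. the cover is off the hook, carried by the gripper clear of the stand (distance between cover_slot and hook above 0.07 m and contact force between the fingers and cover above 1 N and contact force between cover and stand below 0.05 N and height (world z) of cover_knuckle above 0.02 m), for 0.2 s.
At the end, for the whole second after the job is handed in: Cover held still and upright by the gripper (over 1 N): knuckle within 4 mm of the hinge axis fore-aft and in height, 6 mm along it, axes within 0.09 rad, tab 132 mm or more above the axis, under 0.8 N between cover and reader, no bystander moved 20 mm (x of cover_knuckle in the frame of hinge between -0.004 and 0.004 m and z of cover_knuckle in the frame of hinge between -0.004 and 0.004 m and y of cover_knuckle in the frame of hinge between -0.006 and 0.006 m and angle between the y axis of cover_knuckle and the y axis of hinge, either way round below 0.09 rad and z of cover_grip in the frame of hinge above 0.132 m and contact force between the fingers and cover above 1 N and contact force between cover and reader below 0.8 N and contact force between cover and stand below 0.05 N and linear speed of cover below 0.02 m/s and angular speed of cover below 0.15 rad/s and distance of each of reagent, jar, dish, screwdriver, tissues, cup, pin from where it was at the start of the episode below 0.02 m); the arm keeps its last pose, push and grip.
It fails at once if one of the bystanders is knocked or moved more than 20 mm (distance of any of reagent, jar, dish, screwdriver, tissues, cup, pin from where it was at the start of the episode above 0.02 m).
It also fails if it takes over 48 s, if anything falls off the work surface, if the arm or the gripper's body presses on something with over 40 N, if the wrist force passes 120 N, or if a joint passes its speed limit or range.

## Working session

There is one attempt and no reset: what is moved stays moved. The work goes in short steps, each a Python script; the robot and the scene stay as the last script left them, time stands still between calls to the robot, and variables do not carry over. Pictures are saved under pics/ and viewed, about 8 in all and at most 12, crops included, and the job is handed in when it is done.

```bash
mkdir -p pics; ls
python3 - <<'E'
from workcell import env
import cv2
for n in ("scene","side"):
    im=env.get_image(n); cv2.imwrite(f"pics/{n}0.png",cv2.cvtColor(im,cv2.COLOR_RGB2BGR))
    p=env.camera_params(n); print(n,p['fx'],p['cx'],p['cy'],(-p['R'].T@p['t']).round(3),p['R'].round(3).tolist())
print(env.read_time(),env.read_ee_rot())
E
```

```text
pics
scene 357.6391830210723 254.67021025864676 193.23437633795012 [ 1.195 -0.34   1.105] [[0.455, 0.89, 0.008], [0.718, -0.362, -0.595], [-0.527, 0.276, -0.804]]
side 494.49581668717565 252.79072633518317 181.18514894145594 [0.442 1.178 1.322] [[-0.993, -0.119, 0.013], [-0.093, 0.701, -0.707], [0.075, -0.703, -0.707]]
0.1 [-8.35376371e-05  1.68625419e-01  9.85679890e-01 -7.85157036e-04]
```

View pics/scene0.png

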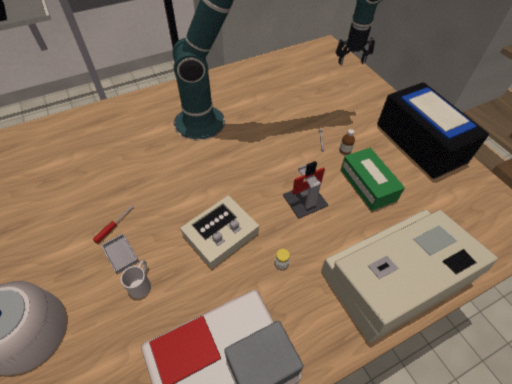

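View pics/side0.png

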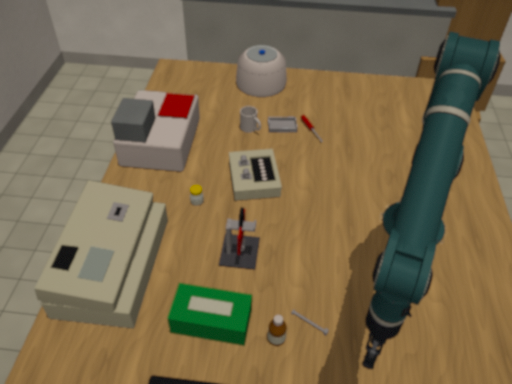

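Scene view: the cover on its stand is at about (308,180), and the reader at (220,230) with knuckles near (219,239) and (233,226). In the side view the cover is at (240,235) and the reader at (255,173). I'll enlarge both views and triangulate rough positions.

```bash
cat > h.py <<'E'
from workcell import env
import numpy as np, cv2
def ray(p,uv):
    d=p['R'].T@np.array([(uv[0]-p['cx'])/p['fx'],(uv[1]-p['cy'])/p['fy'],1.])
    return -p['R'].T@p['t'], d/np.linalg.norm(d)
def onz(p,uv,z):
    o,d=ray(p,uv); return o+d*(z-o[2])/d[2]
def tri(p1,a,p2,b):
    o1,d1=ray(p1,a);o2,d2=ray(p2,b)
    s=np.linalg.lstsq(np.c_[d1,-d2],o2-o1,rcond=None)[0]
    x,y=o1+d1*s[0],o2+d2*s[1]; return (x+y)/2,np.linalg.norm(x-y)
def proj(p,X):
    c=p['R']@np.asarray(X)+p['t']; return np.array([p['fx']*c[0]/c[2]+p['cx'],p['fy']*c[1]/c[2]+p['cy']])
def snap(n,f):
    p=env.camera_params(n); im=cv2.cvtColor(env.get_image(n),cv2.COLOR_RGB2BGR); cv2.imwrite(f"pics/{f}.png",im); return im,p
E
python3 - <<'E'
from h import *
a=cv2.imread('pics/scene0.png');b=cv2.imread('pics/side0.png')
f=lambda im,x,y,w,h,s:cv2.resize(im[y:y+h,x:x+w],None,fx=s,fy=s,interpolation=cv2.INTER_CUBIC)
A=np.hstack([f(a,270,150,65,75,6),f(a,175,190,65,75,6)][:2])
B=np.hstack([f(b,210,200,65,75,6),f(b,222,140,65,75,6)])
cv2.imwrite('pics/c1.png',cv2.resize(np.vstack([A,B]),None,fx=.66,fy=.66,interpolation=cv2.INTER_AREA))
ps,pd=env.camera_params('scene'),env.camera_params('side')
for n,im,p,box in(('scene',a,ps,(270,150,70,75)),('side',b,pd,(210,200,65,75))):
    x,y,w,h=box;hsv=cv2.cvtColor(im,cv2.COLOR_BGR2HSV)[y:y+h,x:x+w]
    m=(((hsv[...,0]<6)|(hsv[...,0]>174))&(hsv[...,1]>150)).astype(np.uint8)
    v,u=np.nonzero(m);print(n,len(u),u.mean()+x,v.mean()+y,u.min()+x,u.max()+x,v.min()+y,v.max()+y)
print(onz(ps,(310,180),.16),onz(pd,(240,230),.16),onz(ps,(220,230),.06),onz(pd,(255,173),.06))
E
```

```text
scene 286 306.034965034965 180.67482517482517 293 324 168 193
side 106 239.39622641509433 239.4811320754717 237 243 210 254
[0.61051749 0.17644716 0.16      ] [0.5794403  0.23332575 0.16      ] [ 0.59510559 -0.15641736  0.06      ] [ 0.57361234 -0.12210558  0.06      ]
```

View pics/c1.png

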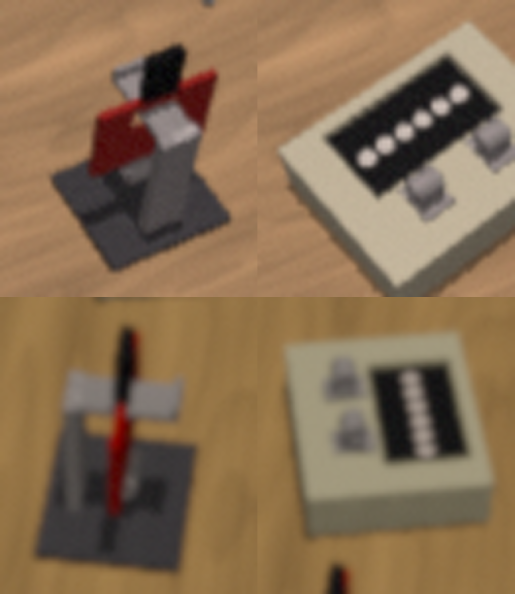

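The post is on the world +x side of the hook, with the lip towards the robot. The reader's knuckles are in scene at (217.9,237.5) and (234.8,225.9), and in side at (243.5,160.5) and (245.7,174.1). The tab centre is about (311.7,167) in scene and (242,215) in side. Next I'll triangulate these and go above the tab for a wrist look.

Run:
```python
from h import *
from scipy.spatial.transform import Rotation as Ro
s,d=env.camera_params('scene'),env.camera_params('side')
k1,e1=tri(s,(217.9,237.5),d,(243.5,160.5));k2,e2=tri(s,(234.8,225.9),d,(245.7,174.1));t,e3=tri(s,(311.7,167),d,(242,215))
print(k1,e1,k2,e2,t,e3)
print([onz(s,u,.075).round(3) for u in((217.9,237.5),(234.8,225.9))],[onz(d,u,.075).round(3) for u in((243.5,160.5),(245.7,174.1))])
print('tab',onz(s,(311.7,167),.19),onz(d,(242,215),.19))
R=Ro.from_euler('xyz',[np.pi,0,0])  # tool down
for yaw in(90,-90):
    q=(Ro.from_euler('z',yaw,degrees=True)*R).as_quat(scalar_first=True)
    for X in([*t[:2],.4],[*((k1+k2)/2)[:2],.35]): print(yaw,env.inverse_kinematics(X,q))
w=env.camera_params('wrist');Rt=Ro.from_quat(env.read_ee_rot(),scalar_first=True).as_matrix()
print('cam in tool',Rt.T@(-w['R'].T@w['t']-env.read_tool_pos()),(w['R']@Rt).round(3),w['fx'])
```

```text
[ 0.62306448 -0.17542281  0.06791946] 0.0006081660768418215 [ 0.60605031 -0.10625154  0.06543789] 9.367503470971722e-05 [0.57977903 0.19694206 0.18626779] 0.0035157877879441295
[array([ 0.627, -0.177,  0.075]), array([ 0.612, -0.108,  0.075])] [array([ 0.622, -0.168,  0.075]), array([ 0.605, -0.097,  0.075])]
tab [0.58409302 0.19525584 0.19      ] [0.57791682 0.19891987 0.19      ]
90 [-0.74551523  0.3035778   0.47432199  1.53447948 -0.14079873  1.33757731
 -0.25720431]
90 [-0.41946306  0.42943769  0.82470857  1.57758332 -0.32505357  1.27784715
  0.45470585]
-90 [-0.35561758  0.29751288 -0.03437679  1.50737415  0.01035759  1.33688332
  2.75070657]
-90 [-0.66726618  0.67343533  1.35168624  1.59052625 -0.66342746  1.41925918
 -2.39814226]
cam in tool [ 0.07782563  0.00100387 -0.12325098] [[ 0.001  1.    -0.   ]
 [-0.953  0.001 -0.303]
 [-0.303  0.     0.953]] 283.84935174051094
```

```bash
cat >> h.py <<'E'
from scipy.spatial.transform import Rotation as Ro
def Q(yaw): # tool down, tool y along world direction yaw (deg), tool x along yaw+90
    return (Ro.from_euler('z',yaw+90,degrees=True)*Ro.from_euler('x',180,degrees=True)).as_quat(scalar_first=True)
E
python3 - <<'E'
from h import *
env.goto([.58,.197,.36],Q(0)); im1,p=snap('wrist','w1'); print(env.read_tool_pos(),env.read_time())
np.save('w1.npy',p,allow_pickle=True)
cv2.imwrite('pics/w1.png',im1)
env.goto([.615,-.14,.30],Q(14)); im2,p=snap('wrist','w2'); np.save('w2.npy',p,allow_pickle=True); print(env.read_time())
cv2.imwrite('pics/w12.png',cv2.resize(np.vstack([im1,im2]),None,fx=.78,fy=.78,interpolation=cv2.INTER_AREA))
E
```

```text
[0.57939774 0.19874544 0.35953692] 2.175
3.525
```

View pics/w12.png

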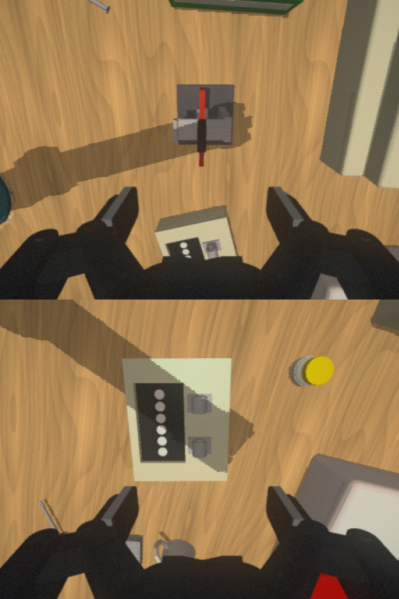

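Wrist views: looking from above the stand, the cover is at about full-res (258,170) and nearly aligned. Above the reader, the knuckles are at about full-res (256,134) and (256,189), with the frame aligned. Now I'll zoom in to measure.

Run:
```python
from h import *
a=cv2.imread('pics/w1.png');b=cv2.imread('pics/w2.png') if __import__('os').path.exists('pics/w2.png') else None
A=cv2.resize(a[100:220,215:315],None,fx=4,fy=4,interpolation=cv2.INTER_CUBIC)
B=cv2.resize(b[100:220,215:315],None,fx=4,fy=4,interpolation=cv2.INTER_CUBIC)
C=np.hstack([A,B])
for i in range(0,100,10):
    for o in(0,400): cv2.putText(C,str(215+i),(o+i*4,8),0,.3,(0,255,255),1); C[:,o+i*4]=C[:,o+i*4]//2+60
for j in range(0,120,10): cv2.putText(C,str(100+j),(0,j*4+4),0,.3,(0,255,255),1); C[j*4]=C[j*4]//2+60
cv2.imwrite('pics/c2.png',C)
hsv=cv2.cvtColor(a,cv2.COLOR_BGR2HSV)
m=(((hsv[...,0]<6)|(hsv[...,0]>174))&(hsv[...,1]>150)&(hsv[...,2]>50)); m[230:]=0;m[:90]=0
for v in range(100,220,6):
    u=np.nonzero(m[v,215:315])[0]
    if len(u): print(v,u.min()+215,u.max()+215)
```

```text
118 256 262
124 256 262
130 256 262
136 256 262
142 256 261
148 256 261
196 257 259
202 257 259
208 257 258
```

View pics/c2.png

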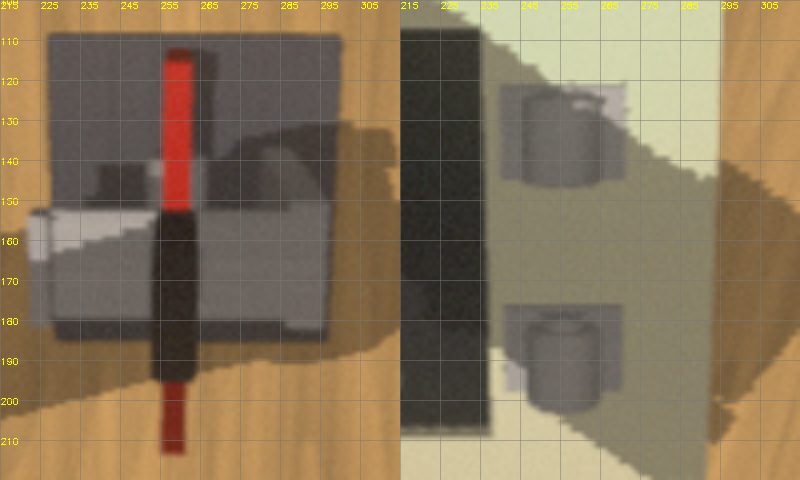

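Run:
```python
from h import *
p=np.load('w1.npy',allow_pickle=True).item()
g=lambda u,v,z:onz(p,(u,v),z).round(4)
print('cam',(-p['R'].T@p['t']).round(3))
print('tab back L/R',g(252.8,194.5,.206),g(264.2,194.5,.206),'front',g(253.2,153,.206),g(264,153,.206))
print('panel back',g(255.2,213,.152),g(261.2,213,.152))
print('prong y edges?',g(230,153,.14),g(230,180,.14), g(295,153,.14),'post top right', g(297.3,181,.14))
print('lip top',g(222,152.5,.15),g(222,165,.15),g(226.5,152.5,.15))
print('foot',g(227,108.8,.01),g(300.3,108.8,.01))
p=np.load('w2.npy',allow_pickle=True).item()
A,B,C=onz(p,(255.9,147),.087),onz(p,(255.9,203.2),.087),onz(p,(255.9,179),.087)
print(A,B,C,np.linalg.norm(A-B),np.linalg.norm(C-B))
y=(A-B)/np.linalg.norm(A-B);print('hinge',(A+B)/2+.013*y,'yaw',np.degrees(np.arctan2(-y[0],y[1])))
print('deck edge', [g(*q) for q in((235.2,108,.055),(237.8,208,.055),(295.5,100,.055),(291.5,219,.055))])
print('tilt',p['R'].round(3).tolist(),p['cx'],p['cy'])
```

```text
cam [0.579 0.277 0.483]
tab back L/R [0.5729 0.1822 0.206 ] [0.5847 0.1822 0.206 ] front [0.5735 0.2254 0.206 ] [0.5841 0.2254 0.206 ]
panel back [0.5747 0.139  0.152 ] [0.5822 0.1391 0.152 ]
prong y edges? [0.5438 0.2129 0.14  ] [0.5429 0.1786 0.14  ] [0.6231 0.2132 0.14  ] post top right [0.6275 0.1777 0.14  ]
lip top [0.5354 0.2153 0.15  ] [0.5349 0.2002 0.15  ] [0.5407 0.2153 0.15  ]
foot [0.5276 0.2601 0.01  ] [0.6453 0.2606 0.01  ]
[ 0.60693986 -0.11698362  0.087     ] [ 0.62417333 -0.18619161  0.087     ] [ 0.61649043 -0.15533781  0.087     ] 0.07132137181013215 0.03179596649105466
hinge [ 0.61241539 -0.13897283  0.087     ] yaw 13.98284068537285
deck edge [array([ 0.571 , -0.0811,  0.055 ]), array([ 0.6041, -0.2111,  0.055 ]), array([ 0.6414, -0.0534,  0.055 ]), array([ 0.6812, -0.2088,  0.055 ])]
tilt [[0.97, 0.245, 0.001], [0.233, -0.925, 0.302], [0.075, -0.292, -0.953]] 259.0416821538908 187.65395415467336
```

```bash
python3 - <<'E'
from h import *
r=lambda s:print(s,env.read_tool_pos().round(4),env.read_contact_force().round(2),round(env.read_opening(),3),round(env.read_time(),2))
env.goto([.579,.199,.30],Q(0)); env.pause(.3); r('above')
print(env.movel([.579,.199,.186],rate=.1,max_force=15)); env.pause(.2); r('down')
env.move_gripper(0); r('closed')
p=env.read_tool_pos()
print(env.movel([.579,.199,.202],rate=.04,max_force=20)); env.pause(.2); r('lift')
snap('side','s1'); snap('scene','s2')
E
python3 - <<'E'
import cv2,numpy as np
f='pics/'
a=cv2.imread(f+'s2.png')[140:225,265:345];b=cv2.imread(f+'s1.png')[190:275,200:280]
cv2.imwrite(f+'c3.png',cv2.resize(np.hstack([a,b]),None,fx=5,fy=5,interpolation=cv2.INTER_CUBIC))
E
```

```text
above [0.5793 0.198  0.3   ] [-0.91 -1.24 -0.07] 0.999 5.11
False
down [0.5792 0.1991 0.1866] [-0.11 -0.05 -0.21] 1.003 6.6
closed [0.5789 0.199  0.1861] [-1.44 -0.08  1.75] 0.136 7.26
False
lift [0.5788 0.199  0.2017] [ 0.34 -0.17 -2.18] 0.135 8.01
```

View pics/c3.png

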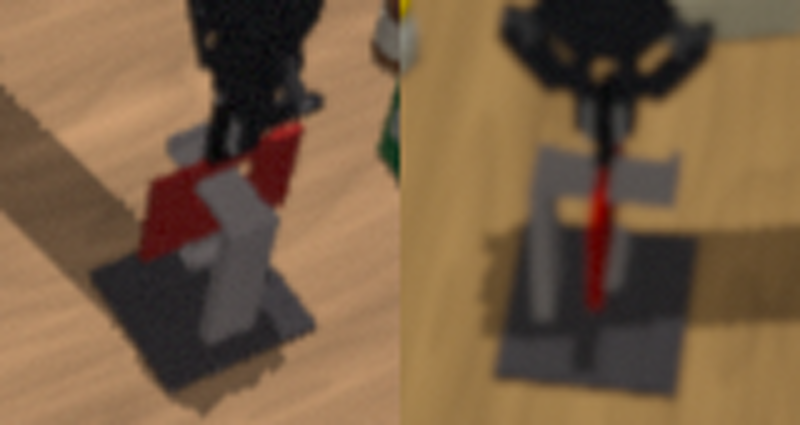

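The views show the cover gripped by the tab and raised, with the prong inside the window. The force is −2.2 N, which matches its weight, so it hangs free. Next I'll slide it off along −x and carry it above the hinge.

Run:
```python
from h import *
r=lambda s:print(s,env.read_tool_pos().round(4),env.read_contact_force().round(2),round(env.read_opening(),3),round(env.read_time(),2))
if env.movel([.489,.199,.203],rate=.06,max_force=8): r('STOP'); raise SystemExit
env.pause(.3); r('off')
env.movel([.489,.199,.33],rate=.15)
env.movel([.6124,-.139,.33],Q(14),rate=.12)
env.movel([.6124,-.139,.285],rate=.08); env.pause(.5); r('above')
print(Ro.from_quat(env.read_ee_rot(),scalar_first=True).as_matrix().round(4).tolist())
w,p=snap('wrist','w3'); np.save('w3.npy',p,allow_pickle=True)
a,_=snap('scene','s3'); b,_=snap('side','s4')
f=lambda im,x,y,w,h,s:cv2.resize(im[y:y+h,x:x+w],None,fx=s,fy=s,interpolation=cv2.INTER_CUBIC)
B=np.vstack([f(a,175,160,80,100,3),f(b,210,110,80,100,3)][:2])
W=f(w,140,60,235,270,2.222)[:600]
cv2.imwrite('pics/c4.png',np.hstack([B,W]))
```

```text
off [0.4891 0.1989 0.2029] [ 0.16  0.53 -1.54] 0.134 10.06
above [ 0.6124 -0.139   0.2852] [ 0.68  0.28 -1.39] 0.13 15.42
[[-0.2419, 0.9703, 0.0002], [0.9703, 0.2419, 0.0001], [-0.0, 0.0002, -1.0]]
```

View pics/c4.png

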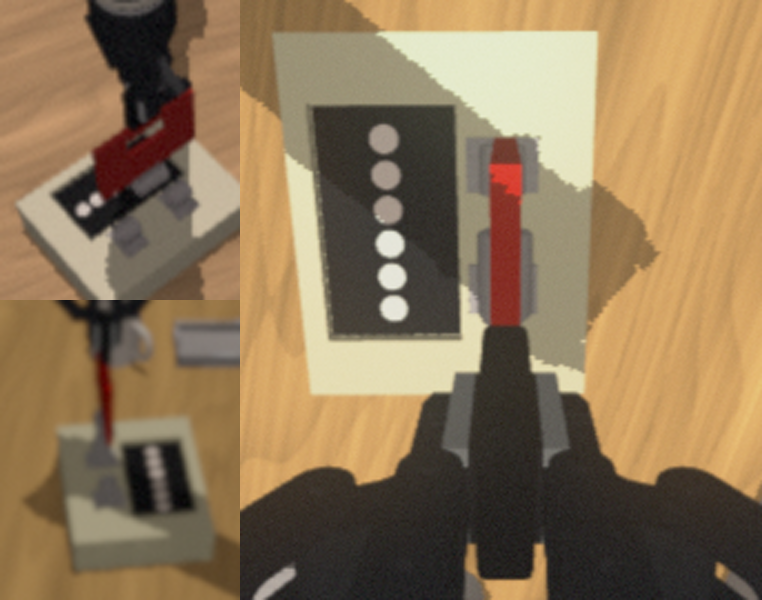

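The cover hangs upright in the gripper, aligned with the hinge line. The bright end of the panel is at about wrist (254,133–148). I'll compare predicted projections against what I measured.

Run:
```python
from h import *
p=np.load('w3.npy',allow_pickle=True).item(); sc=env.camera_params('scene'); sd=env.camera_params('side')
w=np.deg2rad(14); ex=np.array([np.cos(w),np.sin(w),0]);ey=np.array([-np.sin(w),np.cos(w),0]);G=np.array([.6124,-.139,.2852])
def show(n,x,y,z,O=G):
    X=O+x*ex+y*ey+np.array([0,0,z]); u=proj(p,X);a=proj(sc,X);b=proj(sd,X)
    print(n,'wrist',u.round(1),'crop',((u-[140,60])*2.222+[240,0]).round(0),'scene',((a-[175,160])*3).round(0),'side',((b-[210,110])*3+[0,300]).round(0))
show('tab+y top',0,.018,.02);show('tab-y top',0,-.018,.02);show('panel+y top',0,.06,-.034);show('panel+y bot',0,.06,-.118);show('panel-y bot',0,-.06,-.118);show('panel-y top',0,-.06,-.034)
show('kn +y crown',0,.019,-.128);show('kn -y',0,-.019,-.128);show('kn L',-.012,0,-.14);show('kn R',.012,0,-.14)
H=np.array([.6124,-.139,.075])
for y in(.049,.023,-.023,-.049): show(f'rk{y}',0,y,.012,H)
show('rkL',-.012,.036,0,H);show('rkR',.012,.036,0,H);show('rk-L',-.012,-.036,0,H)
show('deckL',0,-.105,-.02,H)
```

```text
tab+y top wrist [258.4 251.9] crop [503. 426.] scene [156.  73.] side [108. 328.]
tab-y top wrist [258.4 322.8] crop [503. 584.] scene [126.  93.] side [104. 308.]
panel+y top wrist [258.5 132.9] crop [503. 162.] scene [192.  85.] side [112. 389.]
panel+y bot wrist [258.6 120.9] crop [503. 135.] scene [194. 133.] side [111. 445.]
panel-y bot wrist [258.5 249.3] crop [503. 421.] scene [103. 196.] side [100. 379.]
panel-y top wrist [258.5 312.6] crop [503. 561.] scene [ 95. 150.] side [100. 323.]
kn +y crown wrist [258.6 166.4] crop [503. 236.] scene [165. 159.] side [107. 428.]
kn -y wrist [258.6 205.5] crop [503. 323.] scene [136. 179.] side [104. 407.]
kn L wrist [246.2 182.7] crop [476. 273.] scene [144. 168.] side [115. 424.]
kn R wrist [271.  182.7] crop [531. 273.] scene [158. 182.] side [ 96. 426.]
rk0.049 wrist [258.6 125.4] crop [504. 145.] scene [189. 179.] side [110. 488.]
rk0.023 wrist [258.6 148.7] crop [504. 197.] scene [170. 192.] side [108. 474.]
rk-0.023 wrist [258.6 187.2] crop [504. 283.] scene [138. 215.] side [103. 448.]
rk-0.049 wrist [258.6 207.6] crop [504. 328.] scene [119. 229.] side [101. 434.]
rkL wrist [248.3 135.8] crop [481. 168.] scene [173. 184.] side [119. 487.]
rkR wrist [268.9 135.8] crop [526. 168.] scene [187. 198.] side [ 99. 489.]
rk-L wrist [248.9 194.3] crop [482. 298.] scene [122. 220.] side [112. 447.]
deckL wrist [258.6 236.8] crop [504. 393.] scene [ 80. 273.] side [ 96. 424.]
```

Predicted and observed positions agree to within about 1 mm, with no visible tilt. I'll descend under a force guard.

Run:
```python
from h import *
r=lambda s:print(s,env.read_tool_pos().round(4),env.read_contact_force().round(2),env.read_wrist_torque().round(3),round(env.read_time(),2))
r('before')
print(env.movel([.6120,-.139,.235],rate=.05,max_force=4)); env.pause(.4); r('mid')
print(env.movel([.6120,-.139,.2152],rate=.03,max_force=4)); env.pause(.6); r('in')
w,p=snap('wrist','w4'); np.save('w4.npy',p,allow_pickle=True)
a,_=snap('scene','s5'); b,_=snap('side','s6')
f=lambda im,x,y,w,h,s:cv2.resize(im[y:y+h,x:x+w],None,fx=s,fy=s,interpolation=cv2.INTER_CUBIC)
B=np.vstack([f(a,190,200,60,60,5),f(b,220,135,60,60,5)])
cv2.imwrite('pics/c5.png',np.hstack([B,f(w,205,60,100,120,5)]))
```

```text
before [ 0.6124 -0.139   0.2851] [ 0.39  0.14 -1.92] [ 0.009 -0.019 -0.044] 15.57
False
mid [ 0.612  -0.139   0.2351] [ 0.79  0.78 -1.4 ] [-0.02  -0.068 -0.005] 17.12
False
in [ 0.612  -0.139   0.2152] [-0.03  0.55 -2.  ] [ 0.033 -0.009  0.015] 18.52
```

View pics/c5.png

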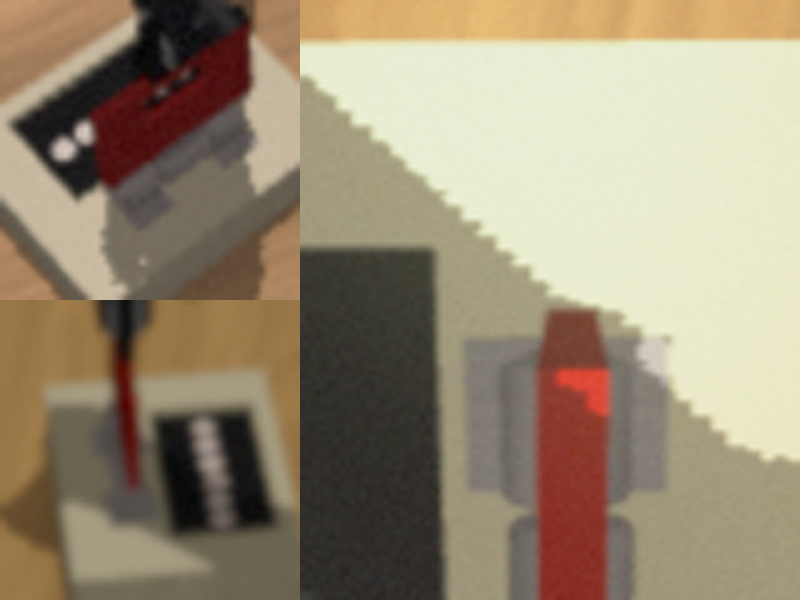

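The knuckle is in the gap with only the cover's weight on the wrist. In the wrist view the reader's knuckle spans u 503–631 and the cover's 510–634, so the cover sits about 1 mm too far in +x. I'll check the gap along y with an image profile.

Run:
```python
from h import *
p=np.load('w4.npy',allow_pickle=True).item(); im=cv2.imread('pics/w4.png')
w=np.deg2rad(14); ex=np.array([np.cos(w),np.sin(w),0]);ey=np.array([-np.sin(w),np.cos(w),0]);H=np.array([.6124,-.139,.075])
for x in(-.0085,.0085):
    for y in(.049,.023,.019,-.019,-.023,-.049): print(x,y,proj(p,H+x*ex+y*ey+[0,0,.0085]).round(1))
for c in((248,250),(264,266),(249,251)): print(c,[f"{v}:{int(im[v,c[0]:c[1]+1].mean())}" for v in range(126,215)])
for v in (150,175): print(v,[f"{u}:{int(im[v,u].mean())}" for u in range(236,282)])
```

```text
-0.0085 0.049 [249.5 132.5]
-0.0085 0.023 [249.8 161.2]
-0.0085 0.019 [249.8 165.5]
-0.0085 -0.019 [250.2 204.2]
-0.0085 -0.023 [250.2 208. ]
-0.0085 -0.049 [250.4 232.5]
0.0085 0.049 [268.7 132.5]
0.0085 0.023 [268.4 161.2]
0.0085 0.019 [268.3 165.5]
0.0085 -0.019 [267.9 204.2]
0.0085 -0.023 [267.8 208. ]
0.0085 -0.049 [267.6 232.5]
(248, 250) ['126:147', '127:130', '128:124', '129:123', '130:119', '131:113', '132:104', '133:110', '134:114', '135:116', '136:116', '137:115', '138:115', '139:115', '140:115', '141:114', '142:116', '143:115', '144:116', '145:115', '146:116', '147:115', '148:117', '149:115', '150:115', '151:115', '152:116', '153:114', '154:114', '155:114', '156:116', '157:115', '158:115', '159:113', '160:113', '161:127', '162:134', '163:114', '164:99', '165:99', '166:100', '167:102', '168:103', '169:103', '170:104', '171:105', '172:105', '173:104', '174:104', '175:104', '176:104', '177:102', '178:104', '179:104', '180:103', '181:104', '182:104', '183:104', '184:105', '185:103', '186:104', '187:103', '188:105', '189:105', '190:104', '191:104', '192:105', '193:104', '194:1
[... 2400 characters left out ...]
3:79', '264:80', '265:82', '266:101', '267:110', '268:109', '269:106', '270:107', '271:116', '272:125', '273:126', '274:126', '275:128', '276:125', '277:128', '278:139', '279:146', '280:147', '281:148']
175 ['236:143', '237:142', '238:143', '239:141', '240:143', '241:142', '242:144', '243:143', '244:143', '245:141', '246:127', '247:103', '248:102', '249:103', '250:107', '251:109', '252:102', '253:76', '254:69', '255:74', '256:71', '257:74', '258:71', '259:70', '260:72', '261:75', '262:77', '263:76', '264:76', '265:80', '266:102', '267:109', '268:109', '269:107', '270:105', '271:117', '272:132', '273:141', '274:146', '275:143', '276:143', '277:146', '278:146', '279:145', '280:145', '281:145']
```

The y gap matches prediction to within 0.5 mm. In x the cover is about 0.9 mm forward, so I'll correct that, check once more, and hand in.

Run:
```python
from h import *
w=np.deg2rad(14)
print(env.movel([.6120-.0009*np.cos(w),-.139-.0009*np.sin(w),.2152],rate=.01,max_force=3)); env.pause(.8)
im,_=snap('wrist','w5')
for v in (150,175):
    g=im[v].mean(1); L=np.diff(g)
    print(v,[f"{u}:{int(g[u])}" for u in (*range(243,250),*range(269,276))])
F=np.array([(env.read_contact_force(),env.pause(.05))[0] for _ in range(10)]).mean(0)
print(env.read_tool_pos().round(4),F.round(2),env.read_opening(),np.abs(env.read_qvel()).max(),env.read_time())
env.close_job()
```

```text
False
150 ['243:125', '244:121', '245:119', '246:107', '247:100', '248:107', '249:112', '269:108', '270:107', '271:104', '272:116', '273:124', '274:125', '275:125']
175 ['243:143', '244:142', '245:143', '246:124', '247:101', '248:98', '249:103', '269:108', '270:105', '271:115', '272:134', '273:144', '274:143', '275:144']
[ 0.6111 -0.1392  0.2152] [ 0.29 -0.17 -1.6 ] 0.13241277918398656 0.0022219896937254514 20.275
the job is handed in; nothing more can be done
```

The cover is on the reader with the three holes lined up, held only by the gripper, and I handed the job in at 20.3 s of the 48 s allowed. It reports no verdict, so I can't confirm the pass.

I gripped the black tab, raised the cover 16 mm, slid it 90 mm off the hook and carried it upright to the reader. I lowered it into the gap with no contact felt on the way down. A close look then showed it about 0.9 mm too far forward, so I moved it back by that amount.

**Last checks:**
- **Fore-aft (x):** after the correction, the cover's knuckle and the reader's agree to about 0.3 mm in the wrist image.
- **Along the axis (y):** the ends of the cover's knuckle were within about 0.5 mm of where they should be. I measured this before the small correction, which did not change it noticeably.
- **Height:** the tool position puts the knuckle at z = 75.2 mm, against 75 mm for the hinge. This comes from the arm's reading and the given hinge height; I did not measure it in the images.
- **Force:** the average vertical force was −1.6 N, close to the cover's own weight (about 1.8 N), with sideways force under 0.4 N. That suggests it isn't resting on or pushed against the reader, though the readings scatter by about 0.5 N.
- **Grip and motion:** the fingers are closed on the tab and the arm is still.
- **Other objects:** the path stayed well above them, but I took no final picture to check each one.

No check failed or disagreed.

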